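# Load a keyboard board into the test jig and shut the cover

### The arm

A 7-joint arm with a two-finger parallel gripper is mounted at the origin on the work surface. World frame = base frame: x ahead of the robot, y to its left, z up, the work surface at z = 0. Lengths are in m, angles in rad, forces in N, time in s.
With the tool pointing down it reaches from about 0.375 to 0.925 m from the base axis. Payload 3.1 kg.
Tool frame: the origin (TCP) lies between the finger pads; the fingertips stand 19 mm ahead of it and the grasp point (between the pads) is the TCP; z points along the fingers, y is the direction in which the jaws open and shut (so a half turn about z gives the same grasp; the last joint's range is limited). The gripper opens to 85 mm and grips with 20 to 120 N. Pads are 22 mm wide; open, the fingers measure 114 mm over their backs; the gripper's body (76 mm by 85 mm) begins 54 mm behind the grasp point. The pads swing forward as they close: fully open they stand 13 mm farther back than shut.
Start: joints at [1.072, 0.383, 0.044, 1.598, -0.018, 1.161, -0.05], TCP at [0.254, -0.598, 0.25] pointing down, gripper open.
Joint ranges: [-2.61, 2.61], [-0.41, 2.15], [-1.48, 1.57], [0, 2.5], [-1.57, 4.71], [0.05, 1.97], [-2.85, 2.85]. Speed limits (rad/s): [2.79, 2.79, 3.14, 3.14, 3.14, 3.14, 3.14].

### API

Orientations are given as a unit quaternion [x, y, z, w].
In Python, from bench import move_ptp, movel, move_j, move_gripper, pause, inverse_kinematics, read_camera, camera_params, MotionError, sign_off, look_for, tip_of, read_time_s, read_qpos, read_joint_vel, read_effort, read_eef_pos, read_tcp_rot, read_ft_force, read_ft_torque, read_finger_gap gives the robot as it stands. Calls block until the motion is done:
- move_ptp(position, orientation): joint-space move of the TCP to a pose.
- movel(position, orientation=None, speed=0.15): straight line of the TCP; orientation=None keeps the orientation; speed is the mean speed in m/s.
- move_j(angles): joint-space move.
- move_gripper(opening, effort=None): finger opening in m; effort is the grip in N (None keeps the last); returns when the fingers have stopped.
- pause(seconds).
- inverse_kinematics(position, orientation): joint angles nearest the present ones, or None.
- read_camera(name): name is "side" or "top"; returns the picture (400x640x3 uint8, red, green, blue); there is no depth.
- camera_params(name): a dict with "K" (3x3 intrinsics, pixels), "camera_from_world" (4x4, takes a point from world to camera coordinates). Camera axes: x right, y down, z forward; pixel columns grow to the right and rows downward; lengths in m; the calibration is good to about 2 mm. A picture is of the moment at which its call begins. camera_params takes no time and is no camera call.
A pose or a line that the arm cannot do raises MotionError and nothing moves.
- sign_off(): hands the job in, once; it reports no verdict.
Trained networks look in the newest picture that a camera, given by its name, has taken for a name from the list of things; names that differ only in an ending like _2 or _b are one class to them, and where a whole thing is asked for, a point or a joint stands for the part that bears it (a point fixed in the world has none). Each returns a list of dicts, best first, with "confidence" (0 to 1); they miss things now and then, are a little off and sometimes report something else, mostly with a low value. They report only what shows in the picture. A call takes as long as a camera call. They do not tell look-alikes from the thing itself.
- look_for(camera, name): "at" ([column, row] in pixels, amid what is visible of it).
- tip_of(camera, name): "at" ([column, row] in pixels: a listed point, or the origin of a listed thing).
Readings, each from a call of its own:
- read_time_s(): time.
- read_qpos(): joint angles.
- read_joint_vel(): joint speeds.
- read_effort(): joint torques, N m.
- read_eef_pos(): TCP position.
- read_tcp_rot(): TCP orientation.
- read_ft_force(): force on the tool from outside, world axes, zero at the start.
- read_ft_torque(): the same for the moment, N m.
- read_finger_gap(): finger opening in m.
Only numpy, scipy, OpenCV 4.12 (cv2) and the standard library are available. Lean on these libraries where they do the work, as an engineer would, in place of code of your own. Each camera call takes 0.05 s, during which the arm holds its last target. There are 200 camera calls.

### The job

Get the green keyboard board ready for testing: with the fingertips, push its carrier along the rails of the grey jig until it is fully home against the back stop, and then push the jig's orange-framed cover down until it is fully shut. Push the carrier only, never lift it, and leave the tools and containers around the jig where they are.

Things in the scene. Friction and masses are not known exactly. Their poses are not given: they have to be found in the camera images.
- jig: Grey and black test jig fixed to the table, 250 x 170 mm. Origin at table height; x points away from the robot along the rails (the way in for the carrier), y left, z up. The bed, on which the carrier slides, is at z = 14 mm, from x = -130 to +120. Side rails with inner faces at y = +-67: aluminium, top z = 30, x = -130 to -5; then black walls, top z = 50, x = -5 to +105.
- back_stop (a point): Centre of the front face of the black back stop at the end of the rails, at x = +90, y = 0, z = 30 mm in the jig's frame. The carrier's back edge meets this face when fully home.
- carrier: Loose aluminium carrier with the green board on it, 140 (x) x 130 (y) mm, plate 8 mm thick, about 0.3 kg, flat on the jig's bed, 2 mm of play each side. Origin under its centre, axes along the jig's; fully home with the origin at x = +20 mm in the jig's frame, starts 35 to 70 mm short. On its front edge stands a blue push tab, 40 wide (y), 8 thick (x), top 42 mm above the underside.
- push_face (a point): Centre of the blue tab's face that looks back towards the robot (-x), 70 mm in -x from the carrier's origin and 25 mm above its underside. Pushed here in +x the carrier slides in (2 to 5 N); when home this face is at x = -50 mm in the jig's frame, so the tab stays outside the cover.
- cover (a joint): Angle of the hinged clear cover with orange frame, rad: 0 = shut (level, on the black walls), grows as its free edge rises; starts at 0.9 to 1.25, opens to 1.6. A panel 110 mm from hinge to free edge, 154 wide, 6 thick, 0.15 kg. A stiff hinge keeps it where it is left; some 1 to 3 N at the free edge pushes it down.
- cover_hinge (a point): Middle of the cover's hinge line, on the panel's underside: at x = +105, y = 0, z = +50 mm in the jig's frame; the hinge runs along the jig's y, on the far side from the robot. The shut panel reaches from here towards the robot to x = -5 mm, its top at z = 56 mm.
- cover_edge (a point): Middle of the cover's free edge, on its outer face (the top when shut), 110 mm from the hinge.
- tweezers: Bystander: black tweezers lying flat, 130 x 22 x 9 mm, origin under the middle. To be left alone.
- cutters: Bystander: side cutters with dark blue handles lying flat, 125 x 55 x 14 mm, origin under the middle. To be left alone.
- spool: Bystander: solder spool standing on its flange, diameter 54, height 40 mm, origin under its centre. To be left alone.
- flux: Bystander: small amber flux bottle with a black cap, diameter 36, height 70 mm, origin under its centre. To be left alone.
- jar: Bystander: small clear parts jar with a red cap, diameter 48, height 45 mm, origin under its centre. To be left alone.
- brush: Bystander: cleaning brush with a wooden handle, 160 mm long, lying behind the jig. To be left alone.
Mind the look-alikes: they are no part of the job. Several things have the shape of the carrier; the one meant has the colours described above.

How it is judged:
On the way, in this order (a step that is already met when the one before it is completed fails the run):
1. the carrier is fully home against the back stop while the cover is still open (x of carrier in the frame of jig above 0.0155 m and z of carrier in the frame of jig below 0.018 m and value of joint cover above 0.5 rad), for 0.2 s.
2. the cover is pushed fully shut with the carrier home (x of carrier in the frame of jig above 0.0155 m and value of joint cover below 0.05 rad), for 0.2 s.
At the end, for the whole second after the job is handed in: The carrier lies flat on the jig's bed, at rest, within 4.5 mm of the back stop, and the cover is within 0.05 rad of shut (all of step 2 and z of carrier in the frame of jig below 0.018 m and linear speed of carrier below 0.01 m/s and angle between carrier's own z axis and vertical below 0.05 rad); the robot touches nothing.
It fails at once if the carrier is lifted (more than 8 mm) or tipped (z of carrier in the frame of jig above 0.022 m or angle between carrier's own z axis and vertical above 0.15 rad).
It fails at once if a bystander (tweezers, cutters, spool, flux bottle, jar or brush) is moved by more than 20 mm (distance of any of tweezers, cutters, spool, flux, jar, brush from where it was at the start of the episode above 0.02 m).
It also fails if it takes over 48 s, if anything falls off the work surface, if the arm or the gripper's body presses on something with over 40 N, if the wrist force passes 120 N, or if a joint passes its speed limit or range.

## Working session

There is one attempt and no reset: what is moved stays moved. The work goes in short steps, each a Python script; the robot and the scene stay as the last script left them, time stands still between calls to the robot, and variables do not carry over. Pictures are saved under pics/ and viewed, about 8 in all and at most 12, crops included, and the job is handed in when it is done.

```bash
mkdir -p pics; ls; python3 - <<'E'
from bench import *
import cv2,numpy as np
for c in("side","top"):
    im=read_camera(c); cv2.imwrite(f"pics/{c}0.png",im[:,:,::-1])
    p=camera_params(c); print(c,np.round(p["K"],1).tolist(),np.round(p["camera_from_world"],3).tolist())
    for n in("jig","carrier","cover","back_stop","push_face","cover_hinge","cover_edge"):
        for f in(look_for,tip_of):
            try: print(n,f.__name__,[(np.round(d["at"]).tolist(),round(d["confidence"],2)) for d in f(c,n)][:4])
            except Exception as e: print(n,f.__name__,e)
print(read_time_s())
E
```

```text
pics
side [[403.4, 0.0, 316.6], [0.0, 403.4, 198.7], [0.0, 0.0, 1.0]] [[0.996, -0.084, -0.01, -0.494], [-0.064, -0.667, -0.743, 0.101], [0.055, 0.741, -0.67, 1.081], [0.0, 0.0, 0.0, 1.0]]
jig call [([357.0, 197.0], 0.57)]
jig call [([344.0, 197.0], 0.88)]
carrier call [([213.0, 155.0], 0.93), ([340.0, 189.0], 0.87), ([452.0, 341.0], 0.86), ([360.0, 228.0], 0.18)]
carrier call [([337.0, 327.0], 0.82), ([214.0, 158.0], 0.76), ([452.0, 342.0], 0.73), ([339.0, 194.0], 0.64)]
cover call [([374.0, 167.0], 0.59), ([338.0, 191.0], 0.42)]
cover call it knows: back_stop, brush, carrier, cover_edge, cover_hinge, cutters, flux, jar, jig, push_face, spool, tweezers
back_stop call [([357.0, 199.0], 0.94)]
back_stop call [([376.0, 183.0], 0.59)]
push_face call [([216.0, 159.0], 0.94), ([339.0, 190.0], 0.68), ([337.0, 325.0], 0.61), ([453.0, 345.0], 0.56)]
push_face call [([306.0, 310.0], 0.91), ([220.0, 166.0], 0.9), ([319.0, 193.0], 0.78), ([461.0, 366.0], 0.77)]
cover_hinge call [([372.0, 162.0], 0.48)]
cover_hinge call [([381.0, 175.0], 0.52)]
cover_edge call [([374.0, 165.0], 0.55), ([322.0, 14
[... 453 characters left out ...]
2.0, 191.0], 0.62)]
cover call [([282.0, 147.0], 0.87), ([286.0, 176.0], 0.49)]
cover call it knows: back_stop, brush, carrier, cover_edge, cover_hinge, cutters, flux, jar, jig, push_face, spool, tweezers
back_stop call [([285.0, 158.0], 0.68)]
back_stop call [([283.0, 144.0], 0.57)]
push_face call [([288.0, 175.0], 0.79), ([218.0, 288.0], 0.77), ([416.0, 130.0], 0.71), ([406.0, 193.0], 0.67)]
push_face call [([438.0, 129.0], 0.95), ([290.0, 190.0], 0.8), ([236.0, 282.0], 0.8), ([397.0, 212.0], 0.74)]
cover_hinge call [([283.0, 146.0], 0.59)]
cover_hinge call [([286.0, 140.0], 0.92), ([292.0, 193.0], 0.18)]
cover_edge call [([282.0, 142.0], 0.57)]
cover_edge call [([282.0, 146.0], 0.81)]
1.4
```

View both.

View pics/side0.png

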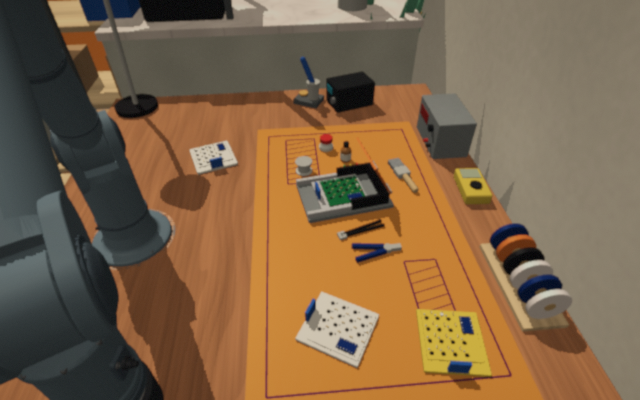

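View pics/top0.png

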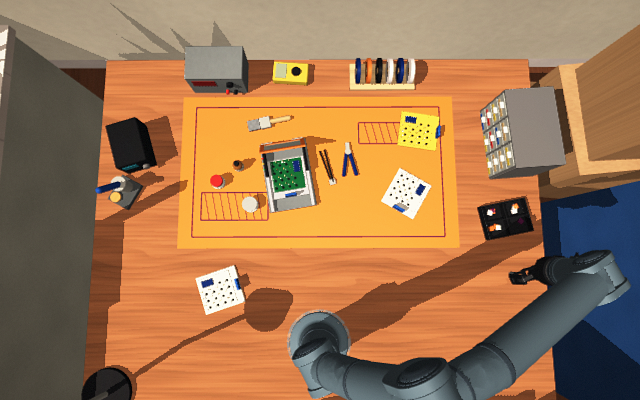

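```bash
python3 - <<'E'
import cv2,numpy as np
a=cv2.imread("pics/side0.png")[120:270,250:450]; b=cv2.imread("pics/top0.png")[110:230,220:380]
a=cv2.resize(a,(800,600),interpolation=cv2.INTER_CUBIC);b=cv2.resize(b,(800,600),interpolation=cv2.INTER_CUBIC)
cv2.imwrite("pics/sidec.png",a);cv2.imwrite("pics/topc.png",b)
E
```

```text
(no output)
```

View pics/sidec.png

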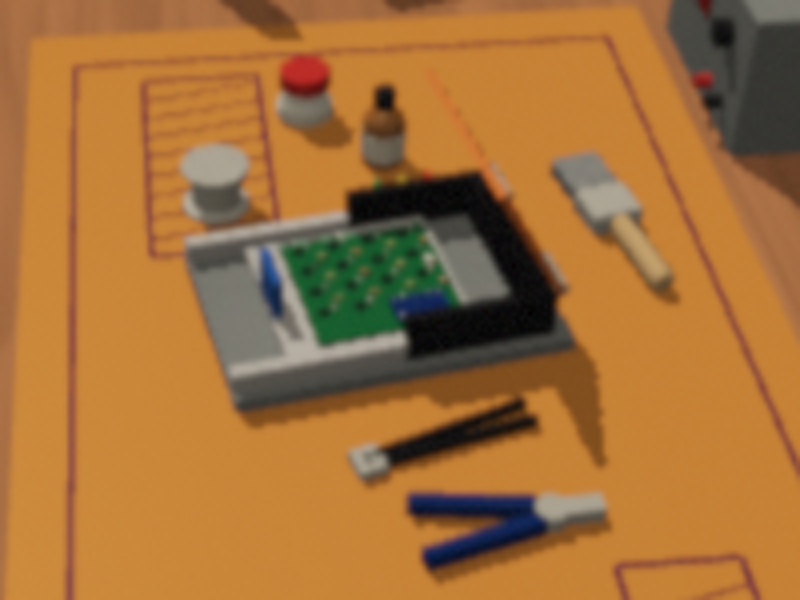

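View pics/topc.png

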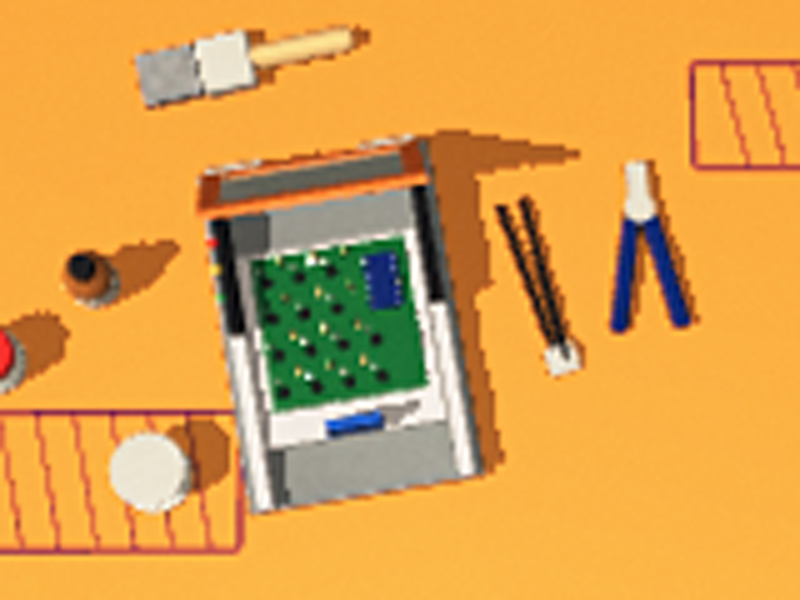

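Things that could be taken for the carrier, as pixels in the top view: green board in the jig (288,177), white (219,289), white (406,193) and yellow (418,131). I choose the green one. The crops confirm it: it has a green board and blue tab, the tab is at top (291,195) and side (318,191), and it lies on the grey jig under the orange cover. The jig is yawed about +10°. The tweezers (328,165), cutters (349,158), spool (250,204), flux bottle (238,165) and jar (217,181) all stand clear.

```bash
cat > fit.py <<'E'
import numpy as np, json
from scipy.optimize import least_squares
from bench import camera_params
P={c:camera_params(c) for c in("side","top")}
def proj(c,p):
    q=P[c]["camera_from_world"]@np.append(p,1); k=np.array(P[c]["K"])@q[:3]; return k[:2]/k[2]
T=lambda u,v:(220+u/5,110+v/5)
S=lambda u,v:(250+u/4,120+v/4)
# kind, cam, pixel, jig point
def w(v,p):
    c,s=np.cos(v[2]),np.sin(v[2]); return np.array([v[0]+c*p[0]-s*p[1],v[1]+s*p[0]+c*p[1],p[2]])
def cov(th,y): return [.105-.11*np.cos(th)+.006*np.sin(th),y,.05+.11*np.sin(th)+.006*np.cos(th)]
def model(v):
    x,y,a,d,th,o=v; f=-.05-d
    return [("top",T(272,508),[-.13,.067,.03]),("top",T(462,475),[-.13,-.067,.03]),
    ("top",T(250,511),[-.13,o,.03]),("top",T(482,471),[-.13,-o,.03]),
    ("top",T(243,333),[-.005,.067,.05]),("top",T(430,300),[-.005,-.067,.05]),
    ("side",S(188,240),[-.13,o,.03]),("side",S(232,375),[-.13,-o,.03]),
    ("side",S(408,315),[-.005,-o,.05]),("side",S(348,190),[-.005,o,.05]),
    ("top",(285.,141.),[.105,0,.05]),
    ("top",T(356,425),[f,0,.039]),("side",S(271,282),[f,0,.039]),("top",(290,190),[f,0,.039]),("side",(319,193),[f,0,.039]),
    ("top",T(200,207),cov(th,.077)),("top",T(425,178),cov(th,-.077)),("side",S(430,72),cov(th,.077)),]
def res(v): return np.concatenate([proj(c,w(v,p))-px for c,px,p in model(v)])
r=least_squares(res,[.55,.06,.15,.05,1.1,.08],loss="soft_l1",f_scale=1.5)
print(np.round(r.x,4)); print(np.round(res(r.x).reshape(-1,2),1).tolist())
np.save("pose.npy",r.x)
E
python3 fit.py
```

```text
[0.5881 0.1078 0.1536 0.0299 1.0412 0.0777]
[[0.2, -1.1], [-0.2, -0.3], [1.5, -1.2], [-1.2, -0.0], [0.3, -1.7], [0.7, -0.9], [-1.0, -1.3], [-0.7, 0.1], [-0.3, 2.0], [-0.7, -0.4], [-1.7, 0.9], [-0.0, -1.7], [0.6, -0.3], [1.2, 3.3], [-0.6, -2.8], [0.1, 0.6], [1.4, -0.7], [-0.3, -1.0]]
```

```bash
cat > h.py <<'E'
import numpy as np
from bench import *
from scipy.spatial.transform import Rotation as R
v=np.load("pose.npy"); c,s=np.cos(v[2]),np.sin(v[2])
def W(x,y,z): return [v[0]+c*x-s*y, v[1]+s*x+c*y, z]
def J(p): d=np.array(p[:2])-v[:2]; return np.round([c*d[0]+s*d[1],-s*d[0]+c*d[1],p[2]],4)
def quat(sg):
    z=np.array([0,0,-1.]); y=sg*np.array([-s,c,0]); return R.from_matrix(np.c_[np.cross(y,z),y,z]).as_quat()
def FJ(): f=np.array(read_ft_force()); return np.round([c*f[0]+s*f[1],-s*f[0]+c*f[1],f[2]],1)
Q=max((quat(1),quat(-1)),key=lambda q:abs(np.dot(q,[*R.from_euler("x",np.pi).as_quat()])))
E
python3 - <<'E'
from h import *
print(R.from_quat(read_tcp_rot()).as_matrix().round(2).tolist())
for sg in(1,-1):
    q=quat(sg); print(sg,[np.round(inverse_kinematics(p,q),2) for p in (W(-.13,0,.15),W(-.13,0,.047),W(-.06,0,.047),W(.06,0,.17),W(.0,0,.075))])
E
```

```text
[[0.92, 0.39, -0.0], [0.39, -0.92, 0.0], [-0.0, -0.0, -1.0]]
1 [array([ 0.59,  0.3 , -0.96,  2.08,  0.31,  0.91,  1.19]), array([ 0.62,  0.6 , -1.03,  2.13,  0.72,  0.82,  0.86]), array([ 0.42,  0.61, -0.82,  1.97,  0.6 ,  0.82,  0.99]), array([ 0.3 ,  0.59, -0.73,  1.62,  0.43,  1.11,  1.18]), array([ 0.33,  0.62, -0.73,  1.82,  0.52,  0.9 ,  1.08])]
-1 [array([ 0.37,  0.24, -0.7 ,  2.08,  0.2 ,  0.89, -1.86]), array([ 0.29,  0.43, -0.63,  2.14,  0.39,  0.69, -2.03]), array([ 0.23,  0.53, -0.58,  1.98,  0.41,  0.76, -2.01]), array([ 0.18,  0.54, -0.56,  1.62,  0.31,  1.07, -1.88]), array([ 0.19,  0.56, -0.55,  1.82,  0.38,  0.86, -1.96])]
```

```bash
sed -i '/^Q=/c Q=quat(-1)' h.py; python3 - <<'E'
from h import *
import cv2
move_gripper(0)
move_ptp(W(-.13,0,.2),Q)
movel(W(-.13,0,.047),Q,.15)
print(J(read_eef_pos()),FJ(),read_time_s()); f0=FJ()
for x in np.arange(-.115,-.045,.005):
    movel(W(x,0,.047),Q,.06); f=FJ()-f0; print(J(read_eef_pos()),f,round(read_time_s(),2))
    if abs(f[0])>10 or x>-.071 and abs(f[0])>1 : break
cv2.imwrite("pics/top1.png",cv2.resize(read_camera("top")[110:230,220:380,::-1],(800,600),interpolation=2))
print(tip_of("top","push_face")[:2])
E
```

```text
[-1.291e-01  1.000e-04  4.780e-02] [ 0.4  0.1 -0.1] 5.875
[-0.114   0.      0.0474] [-1.5  0.2 -0.3] 6.28
[-1.097e-01  1.000e-04  4.700e-02] [-0.7 -0.3  0.5] 6.53
[-0.1046  0.      0.0471] [-0.1 -0.3  0.3] 6.78
[-0.0995  0.      0.0471] [-0.5  0.   0.2] 7.03
[-0.0949 -0.      0.0469] [-0.8 -0.4  0.7] 7.28
[-0.0896  0.      0.0469] [-1.4 -0.1 -0.4] 7.53
[-0.0842  0.      0.0471] [-0.6 -0.7  0.2] 7.78
[-0.0791  0.      0.0472] [-1.3  0.1  0.2] 8.03
[-0.0741  0.      0.0472] [-0.7 -0.8 -0.5] 8.28
[-0.0692  0.      0.0471] [-0.7 -0.5  0. ] 8.53
[-0.0642  0.      0.0471] [-0.5  0.1  0.2] 8.78
[-0.0621 -0.0005  0.0465] [-6.7 -0.8  3.4] 9.03
[{'at': [235.1, 279.6], 'confidence': 0.86}, {'at': [401.2, 210.0], 'confidence': 0.85}]
```

View pics/top1.png

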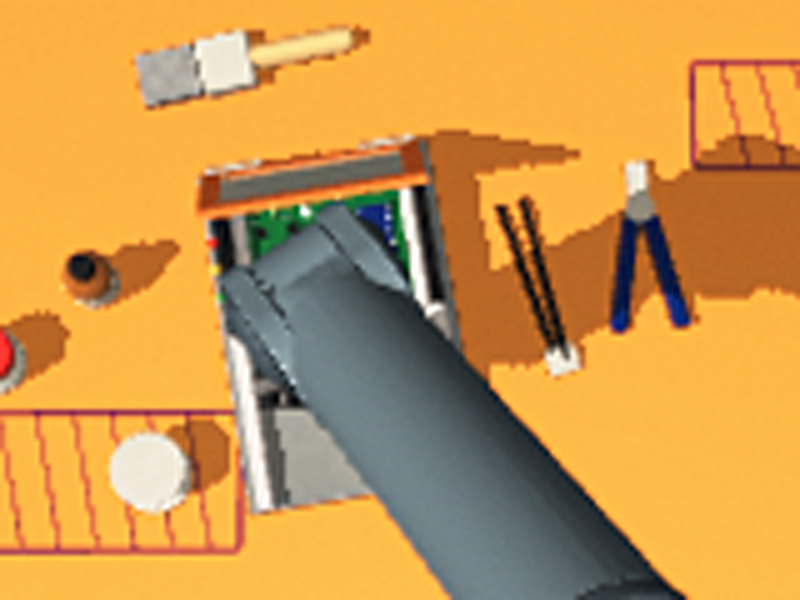

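The picture shows the carrier now under the cover at crop (330,220), with the arm hiding the tab. At x = -62 mm the force rises, close to the nominal home position of -61 mm. I'll press a little harder to confirm, then back off and look.

```bash
python3 - <<'E'
from h import *
import cv2
for x in np.arange(-.057,-.044,.003):
    movel(W(x,0,.047),Q,.05); f=FJ(); print(J(read_eef_pos()),f,round(read_time_s(),2))
    if abs(f[0])>18: break
movel(W(-.085,0,.047),Q,.1)
movel(W(-.085,0,.20),Q,.2)
movel(W(-.20,0,.25),Q,.25)
t=read_camera("top")[110:230,220:380,::-1]; s_=read_camera("side")
print(tip_of("side","push_face"))
cv2.imwrite("pics/m2.png",np.hstack([cv2.resize(np.ascontiguousarray(x),(400,300),interpolation=2) for x in(t,s_[120:270,250:450,::-1])]))
from scipy.optimize import least_squares
for c_ in("side",):
  for d in tip_of(c_,"push_face"):
    p=camera_params(c_);M=np.array(p["K"])@p["camera_from_world"][:3]
    A=M[:,[0,1,3]].copy(); A[:,2]+=M[:,2]*.039; g=np.linalg.solve(A,[*d["at"],1]); print(d["confidence"],J([g[0]/g[2],g[1]/g[2],.039]))
E
```

```text
[-0.062  -0.0006  0.0459] [-10.1  -0.6   6.5] 9.38
[-0.0619 -0.0008  0.0453] [-13.9  -1.8  10.4] 9.62
[-0.0618 -0.0009  0.0447] [-18.8  -1.7  13.3] 9.88
[{'at': [305.4, 309.7], 'confidence': 0.88}, {'at': [216.3, 165.8], 'confidence': 0.79}, {'at': [330.0, 189.6], 'confidence': 0.74}, {'at': [460.8, 368.3], 'confidence': 0.71}]
0.88 [-0.2002 -0.3732  0.039 ]
0.79 [-0.3576  0.1896  0.039 ]
0.74 [-0.047  -0.0057  0.039 ]
0.71 [ 0.0587 -0.5689  0.039 ]
```

View pics/m2.png

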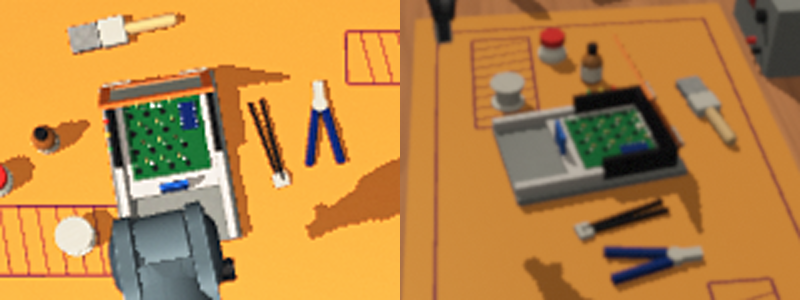

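The carrier is home: it met a rigid stop, and the tab measures x = -47 mm against -50 expected. The cover is still open and unchanged. Next is the cover, pushed along an arc about its hinge.

```bash
python3 - <<'E'
from h import *
import cv2
def P(t,r=.1): return W(.105-r*np.cos(t)+.006*np.sin(t)+.011,0,.05+r*np.sin(t)+.006*np.cos(t)+.019)
a=P(1.25)
movel([*W(-.05,0,0)[:2],.30],Q,.3); movel([*a[:2],.27],Q,.3); movel(a,Q,.15)
f0=FJ(); print(f0,read_time_s())
for t in list(np.arange(1.15,.0,-.1))+[0,-.03,-.06]:
    movel(P(t),Q,.1); f=FJ()-f0; print(round(t,2),J(read_eef_pos()),f,round(read_time_s(),2))
    if np.linalg.norm(f)>15: break
E
```

```text
[0.8 0.1 0. ] 14.275
1.15 [0.081  0.0002 0.164 ] [-0.7 -0.3 -0.8] 14.53
1.05 [ 0.0715 -0.      0.159 ] [-0.7 -0.2  0.1] 14.78
0.95 [ 0.0627 -0.      0.1539] [-1.4 -1.   0. ] 15.03
0.85 [0.0542 0.     0.1478] [-0.9 -0.6 -0.2] 15.28
0.75 [ 0.0465 -0.      0.1412] [-0.6  0.  -0.2] 15.53
0.65 [ 3.940e-02 -1.000e-04  1.338e-01] [-0.5 -0.9  0.1] 15.78
0.55 [ 3.320e-02 -1.000e-04  1.258e-01] [-0.7  0.7 -0.4] 16.02
0.45 [ 2.780e-02 -1.000e-04  1.173e-01] [-0.4  0.5  0.1] 16.27
0.35 [ 2.340e-02 -1.000e-04  1.084e-01] [ 0.  -0.3  0.5] 16.52
0.25 [ 0.0199 -0.0001  0.099 ] [-1.   0.6 -0.6] 16.77
0.15 [ 0.0173 -0.0001  0.0892] [-1.1 -0.5  0.1] 17.02
0.05 [ 0.0156 -0.0001  0.0792] [-0.1 -0.3 -0. ] 17.27
0 [0.0165 0.0001 0.0752] [-0.2 -0.1  0.1] 17.52
-0.03 [0.0165 0.0002 0.075 ] [-5.8 -0.3 14.7] 17.77
```

```bash
python3 - <<'E'
from h import *
import cv2
p=read_eef_pos(); movel([p[0],p[1],.22],Q,.15); movel(W(-.22,-.05,.25),Q,.3)
t=read_camera("top")[110:230,220:380,::-1]; s_=read_camera("side")
cv2.imwrite("pics/m3.png",np.hstack([cv2.resize(np.ascontiguousarray(x),(400,300),interpolation=2) for x in(t,s_[120:270,250:450,::-1])]))
for c_ in("top","side"):
  for n,z in(("cover_edge",.056),("push_face",.039)):
   for d in tip_of(c_,n):
    q=camera_params(c_);M=np.array(q["K"])@q["camera_from_world"][:3]
    A=M[:,[0,1,3]].copy(); A[:,2]+=M[:,2]*z; g=np.linalg.solve(A,[*d["at"],1]); j=J([g[0]/g[2],g[1]/g[2],z])
    if abs(j[1])<.1 and abs(j[0])<.15: print(c_,n,d["confidence"],j)
print(read_time_s(),FJ())
E
```

```text
top push_face 0.8 [-0.0455 -0.0017  0.039 ]
top push_face 0.46 [0.0021 0.0029 0.039 ]
side cover_edge 0.81 [-0.0128  0.0051  0.056 ]
side push_face 0.59 [-0.0481 -0.014   0.039 ]
20.1667 [0.1 0.1 0.6]
```

View pics/m3.png

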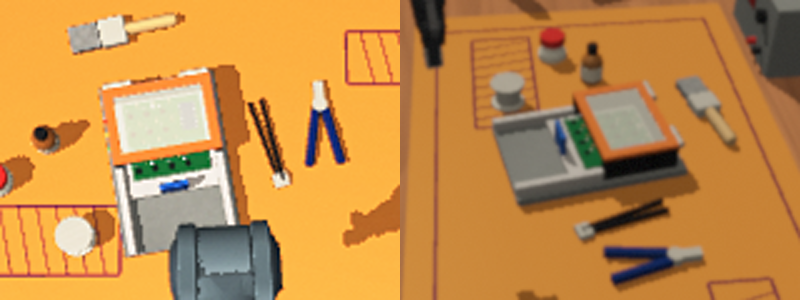

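```bash
python3 -c "from bench import *; print(sign_off(), read_time_s())"
```

```text
the job is handed in; nothing more can be done
the job is handed in; nothing more can be done
```

The carrier is home against the back stop, the cover is shut, and I handed the job in at about 20 s on the robot's clock, with no verdict reported.

**Carrier:** I pushed it in by its blue tab with closed fingertips until it stopped rigidly. The force rose from 7 to 19 N with no further movement at TCP x = -62 mm in the jig's frame, against about -61 mm expected. The networks put the push face at -45 to -48 mm, against -50 mm, so they agree to within their error.

**Cover:** I pushed it down along an arc about its hinge. It stopped firmly with 15 N at fingertip height 56 mm, which is the height of a shut cover. The last pictures show it level on the black walls with the carrier's tab outside. The side camera put the cover's free edge at -13 mm, against -5 mm expected. The top camera gave no usable reading for it, so I relied on the contact height and the pictures.

**Other checks:** In the last pictures the tools and containers shown stand where they were, and the robot is clear of everything. The expected 1 to 3 N while the cover was swinging down did not stand out from about 1 N of noise in the force readings.

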